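# Offer up a hinge leaf to a jamb at the locksmith's bench

### The arm

A 7-joint arm with a two-finger parallel gripper is mounted at the origin on the work surface. World frame = base frame: x ahead of the robot, y to its left, z up, the work surface at z = 0. Lengths are in m, angles in rad, forces in N, time in s.
With the tool pointing down it reaches from about 0.425 to 0.925 m from the base axis. Payload 6.8 kg.
Tool frame: the origin (TCP) lies on the front face of the gripper's body, between the roots of the fingers; the fingertips stand 73 mm ahead of it and the grasp point (between the pads) lies 54 mm ahead of it (tcp_to_tips is the distance from the TCP to the fingertips, in m); z points along the fingers, x is the direction in which the jaws open and shut, and the axes are right-handed (so a half turn about z gives the same grasp; the last joint's range is limited). The gripper opens to 85 mm and grips with 20 to 120 N. Pads are 22 mm wide; open, the fingers measure 114 mm over their backs; the gripper's body (76 mm by 85 mm) begins 54 mm behind the grasp point. The pads swing forward as they close: fully open they stand 13 mm farther back than shut.
Start: joints at [1.233, 0.477, 0.022, 1.555, -0.011, 1.109, -0.083], TCP at [0.154, -0.657, 0.304] pointing down, gripper open.
Joint ranges: [-2.96, 2.96], [-0.34, 2.1], [-1.41, 1.46], [0.24, 2.44], [-1.37, 4.51], [0.17, 1.92], [-2.96, 2.96]. Speed limits (rad/s): [2.39, 2.39, 3.14, 3.14, 3.14, 3.14, 3.14].

### API

Orientations are given as a unit quaternion [w, x, y, z].
In Python, from station import get_obs, read_camera, hand_in, look_for, silhouettes, tcp_to_tips gives the robot as it stands. The module is installed in compiled form; this text tells all that it offers.
- The arm moves only by the tool apply_moves, never from a script. Its argument "moves" is a list of rows, each a list of 3 entries, a list of its own where there are three numbers: the shift along the tool's x, y, z in units of 25 mm (1.0 is 25 mm), then the turn, a rotation vector about the tool's x, y, z in units of 10 degrees (1.0 is 10 degrees), then the gripper's target within -1 to 1 (fully open at 1, half-way at 0, shut at -1). In form: [[[dx, dy, dz], [rx, ry, rz], jaw], ...]. A call has 1 to 20 rows; each row is the pose to reach, as a shift and turn from the pose commanded when the call began, along the tool's axes at that moment; what a row does not reach only later rows make up. A row lasts 1/8 s, in which the tool goes at most 62.5 mm and 10.7 degrees, less where a joint would pass 70% of its speed; a pose out of reach is approached as far as the arm can. A call with a gripper value outside its range is refused whole. The fingers move at their own pace and stop on an object; "force" is the grip in N (left out, the last holds). Time passes only in rows, so rows that repeat a pose let the fingers close. It gives the time, the measured TCP pose, the force and the opening at its end, in the units of the state.
- get_obs(): the state, without advancing time (a new reading comes with each control period).
- read_camera(name): name is "side" or "top" or "wrist"; returns a dict with "color" (384x512x3 uint8, red, green, blue), "mtx" (3x3 intrinsics, pixels), "eye" and "rotation" of the camera in the world; the wrist camera has in their place "hand_eye" (4x4, takes a point from camera to tool coordinates, whose origin is the TCP and whose axes are the tool frame's). Camera axes: x right, y up, looking along -z (the intrinsics and any distortion apply to the point x, -y, -z); pixel columns grow to the right and rows downward; lengths in m; the calibration is good to about 2 mm. A picture is of the moment at which its call begins: read the wrist's pose just before it. There is no depth.
- hand_in(): hands the job in, once; it reports no verdict.
Trained networks look in the newest picture that a camera, given by its name, has taken for a name from the list of things; names that differ only in an ending like _2 or _b are one class to them, and where a whole thing is asked for, a point or a joint stands for the part that bears it (a point fixed in the world has none). Each returns a list of dicts, best first, with "conf" (0 to 1); they miss things now and then, are a little off and sometimes report something else, mostly with a low value. They report only what shows in the picture. A call takes as long as a camera call. They do not tell look-alikes from the thing itself.
- look_for(camera, query): "pixel" ([row, column] in pixels, amid what is visible of it).
- silhouettes(camera, query): "mask" (384x512 bool, what is visible of it) and "pixel" ([row, column] in pixels, amid what is visible of it).
The state is a dict: "t": time; "q": joint angles; "joint_vel": joint speeds; "joint_torque": joint torques, N m; "eef_pos": TCP position; "tool_rot": TCP orientation; "contact_force": force on the tool from outside, world axes, zero at the start; "torque": the same for the moment, N m; "gripper_width": opening from 0.0 (shut) to 1.0 (fully open).
Only numpy, scipy, OpenCV 4.12 (cv2) and the standard library are available. Lean on these libraries where they do the work, as an engineer would, in place of code of your own. Each camera call takes 0.05 s, during which the arm holds its last target.

### The job

Push the blue crate with the green jamb block along the rollers until it is fully home against the yellow end stop of the bay. Then pick up the brass hinge leaf with the single knuckle, bring its knuckle into the gap between the two brass knuckles on the jamb so that all three holes line up and the pin would slide straight through, and finish while still holding it there in the air, leaning on nothing, for a mate to fit the pin. The crate stays home, and everything else on the bench stays where it is.

Things in the scene. Friction and masses are not known exactly. Their poses are not given: they have to be found in the camera images.
- crate: blue open crate 130 (x) x 160 (y) x 55 high, walls 6, about 0.85 kg, loose on the rollers; its origin is the centre of its underside, 45 above the table, z up. Fixed in it is a green jamb block (x -45 to +25, y +-55, top at z 82) with a fixed brass leaf on top whose two knuckles stick out at the block's -x face, towards the robot. It rolls along its y axis when pushed with under 2 N and stays where it is left
- jamb_hole (a point): the point on the hole axis midway between the jamb's two knuckles, at (-61, 0, 85) in the crate's frame (so 130 above the table); axes as the crate's. The hole axis is y, level. Knuckles: 24 outer diameter, hole 14, each 16 long, the gap between them 32 long (y -16 to +16). The block's and leaf's edge is 16 behind the axis, towards +x. The loose knuckle goes in from the -x side, or from above or below
- crate_nose (a point): middle of the crate's leading end (its -y end), 25 above its underside; axes as the crate's
- crate_tail (a point): middle of the crate's trailing end (its +y end), the face to push, 25 above its underside, the end wall reaching 30 higher; axes as the crate's
- bay_stop (a point): middle of the yellow end stop's inner face, 70 above the table, 85 being the stop's top; axes are the roller track's: y runs along the track away from the stop, the crate rolls towards -y, x across (the far side +). The crate is home when crate_nose touches this face. The track is fixed, 440 long, 184 wide, its side rails 60 high with inner faces 134 apart, roller tops 45 above the table, open at its +y end
- leaf: loose brass hinge leaf, 0.25 kg, to be picked up: flat plate 70 (x) x 60 (y) x 6 thick, lying level, origin at the centre of the plate's underside, z up; the knuckle is at its +x end. Best gripped across the 60 width (y) at x = +8, near its centre of mass. It lies on a wooden rest 50 (x) x 30 (y) x 40 high centred under the plate, so the plate's two 60-apart edges are free; the two rests may be swapped
- leaf_hole (a point): centre of the loose leaf's knuckle hole, at (51, 0, 3) in the leaf's frame; axes as the leaf's, the hole axis is y. Knuckle 24 outer diameter, 24 long, hole 14; the full-width plate begins 16 from the axis. When matched, its axes are parallel to jamb_hole's (x pointing into the jamb)
- odd_leaf: the wrong leaf: dark steel, flat plate 70 x 60 x 6 with TWO knuckles; lies on the other wooden rest. Bystander. Origin: centre of the plate's underside
- pin_tray: grey plastic tray 60 x 110 x 16 with the pin in it, bystander; origin under its centre
- hinge_pin: brass pin 10 in diameter, 79 long, lying in the grey tray; it stays there. Origin below its middle
- screwdriver: screwdriver with yellow handle lying on the table, bystander
- padlock: brass padlock 45 wide, 66 high, standing, bystander
- oil_bottle: white bottle 48 in diameter, 120 high, red cap, bystander
- hammer: hammer lying on the table, bystander
- key_blank: steel key blank 56 long lying on the table, bystander
- screw_jar: glass jar 64 in diameter, 75 high, bystander
Not all that is in view belongs to the job. Several things have the shape of the crate; the one meant has the colours described above. What is shaped like the leaf but pink is not meant.

How it is judged:
On the way, in this order (a step that is already met when the one before it is completed fails the run):
1. the crate is home against the stop, the leaf still on its rest (y of crate_nose in the frame of bay_stop between -0.004 and 0.006 m and angle between crate's own z axis and vertical below 0.05 rad and x of crate_nose in the frame of bay_stop between -0.008 and 0.008 m and distance of leaf from where it was at the start of the episode below 0.02 m), for 0.2 s.
2. the single-knuckle leaf is lifted off its rest by the gripper (height (world z) of leaf above 0.07 m and contact force between the fingers and leaf above 2 N), for 0.2 s.
At the end, for the whole second after the job is handed in: Crate at rest, level, within 6 mm of the stop; loose hole within 4 mm of the jamb's hole axis in height and depth and 6 mm of the gap's middle, axes parallel within 0.09 rad; leaf still, held by the fingers (over 2 N), bearing on crate and jamb under 3 N (y of crate_nose in the frame of bay_stop between -0.004 and 0.006 m and angle between crate's own z axis and vertical below 0.05 rad and x of crate_nose in the frame of bay_stop between -0.008 and 0.008 m and linear speed of each of crate, leaf below 0.01 m/s and x of leaf_hole in the frame of jamb_hole between -0.004 and 0.004 m and z of leaf_hole in the frame of jamb_hole between -0.004 and 0.004 m and y of leaf_hole in the frame of jamb_hole between -0.006 and 0.006 m and angle between the y axis of leaf_hole and the y axis of jamb_hole, either way round below 0.09 rad and contact force between the fingers and leaf above 2 N and contact force between leaf and crate below 3 N); the arm keeps its last pose, push and grip.
It fails at once if the wrong leaf, the tray with its pin, or another bystander is shifted by more than 3 cm (distance of any of odd_leaf, pin_tray, hinge_pin, screwdriver, padlock, oil_bottle, hammer, key_blank, screw_jar from where it was at the start of the episode above 0.03 m).
It also fails if it takes over 64 s, if anything falls off the work surface, if the arm or the gripper's body presses on something with over 40 N, if the wrist force passes 120 N, or if a joint passes its speed limit or range.

## Working session

There is one attempt and no reset: what is moved stays moved. The work goes in short steps, Python scripts to look and compute and a tool call to move; the robot and the scene stay as the last step left them, time stands still between calls to the robot, and variables do not carry over. Pictures are saved under pics/ and viewed, and the job is handed in when it is done.

Besides the shell and the picture viewer there is one more tool, called after ">>>" as name([rows], argument=value, ...), one row to a line, values as JSON. apply_moves: Moves the arm, as the interface text tells. Its arguments: {"type":"object","properties":{"moves":{"type":"array"},"force":{"type":"number"}},"required":["moves"]}

```bash
ls; mkdir -p pics; python3 - <<'E'
from station import *
import cv2,numpy as np
o=get_obs();print(o)
for c in ["side","top","wrist"]:
    r=read_camera(c);cv2.imwrite(f"pics/{c}0.png",r["color"][:,:,::-1])
    print(c,{k:(np.round(v,4).tolist() if k!="color" else 0) for k,v in r.items()})
print(tcp_to_tips)
E
```

```text
pics
{'t': 0.0, 'q': array([ 1.23288535,  0.47780267,  0.02237596,  1.55648624, -0.01151072,
        1.10929827, -0.08306594]), 'joint_vel': array([ 0.00017088, -0.00193067,  0.00055818,  0.0003992 ,  0.00022672,
       -0.00175258, -0.00043384]), 'joint_torque': array([ 2.70537821e-04, -5.96452045e+01,  1.60841949e+00, -2.81199610e+01,
        1.25552362e-02,  9.17872967e-03, -1.61556965e-06]), 'eef_pos': array([ 0.15362744, -0.65679691,  0.30290989]), 'tool_rot': array([-5.20568540e-04,  7.83520981e-01, -6.21364628e-01, -7.74195755e-04]), 'contact_force': array([0.62036044, 0.57313137, 0.22656456]), 'torque': array([0.03499854, 0.02176026, 0.04134157]), 'gripper_width': 0.9977396513451444}
side {'color': 0, 'mtx': [[499.289, 0.0, 244.5574], [0.0, 499.289, 188.3858], [0.0, 0.0, 1.0]], 'eye': [0.1617, 0.831, 1.0516], 'rotation': [-0.1854, -0.0699, 0.3533, 0.9143]}
top {'color': 0, 'mtx': [[370.5056, 0.0, 250.0233], [0.0, 370.5056, 193.0883], [0.0, 0.0, 1.0]], 'eye': [0.3415, 0.0237, 1.1025], 'rotation': [-0.7005, -0.0452, 0.0441, 0.7108]}
wrist {'color': 0, 'mtx': [[286.9393, 0.0, 252.2753], [0.0, 286.9393, 187.4462], [0.0, 0.0, 1.0]], 'hand_eye': [[1.0, -0.0003, -0.0005, 0.0006], [-0.0004, -0.9636, -0.2672, -0.0676], [-0.0004, 0.2672, -0.9636, -0.0697], [0.0, 0.0, 0.0, 1.0]]}
0.0726
```

View pics/side0.png

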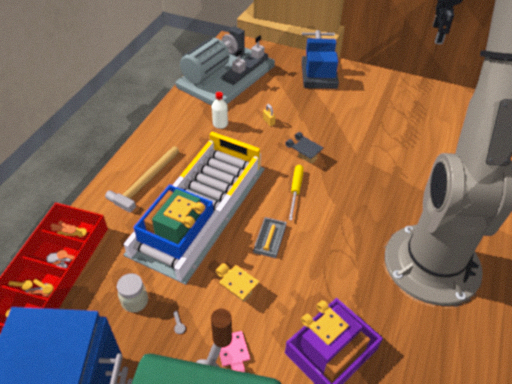

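View pics/top0.png

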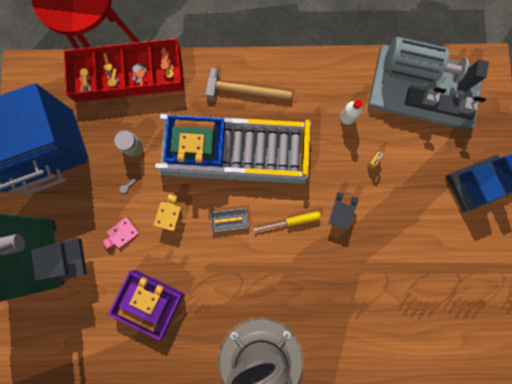

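View pics/wrist0.png

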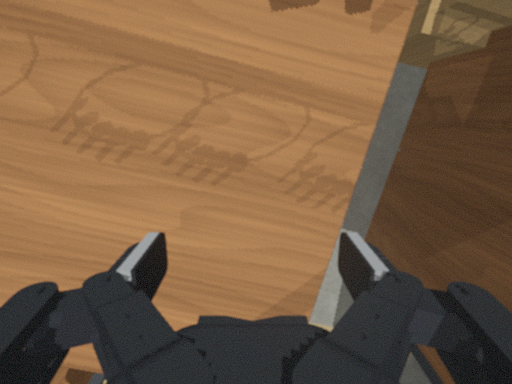

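```bash
cat > h.py <<'E'
from station import *
import cv2,numpy as np
from scipy.spatial.transform import Rotation as Ro
def q2R(q): return Ro.from_quat([q[1],q[2],q[3],q[0]]).as_matrix()
def cam(name):
    o=get_obs(); r=read_camera(name); K=r["mtx"]
    if name=="wrist":
        H=np.array(r["hand_eye"]);T=q2R(o["tool_rot"]);R=T@H[:3,:3];e=T@H[:3,3]+o["eef_pos"]
    else: R=q2R(r["rotation"]);e=np.array(r["eye"])
    return dict(img=r["color"][:,:,::-1].copy(),K=np.array(K),R=R,e=e)
def proj(c,P):
    p=(np.atleast_2d(P)-c["e"])@c["R"]; p=p*[1,-1,-1]
    u=p@c["K"].T; return u[:,:2]/u[:,2:]   # col,row
def ray(c,rc,z):
    d=np.linalg.inv(c["K"])@[rc[1],rc[0],1]; d=c["R"]@(d*[1,-1,-1]); s=(z-c["e"][2])/d[2]; return c["e"]+s*d
def crop(c,r0,r1,c0,c1,k,fn,pts=None):
    im=cv2.resize(c["img"][r0:r1,c0:c1],None,fx=k,fy=k,interpolation=cv2.INTER_CUBIC)
    if pts is not None:
        for p in pts: cv2.circle(im,(int((p[0]-c0+.5)*k),int((p[1]-r0+.5)*k)),2,(255,0,255),-1)
    cv2.imwrite(fn,im)
E
python3 - <<'E'
from h import *
for n in ["top","side"]:
    c=cam(n)
    for q,z in [("crate",.1),("leaf",.046),("odd_leaf",.046),("leaf_hole",.043),("jamb_hole",.13),("bay_stop",.07),("crate_nose",.07),("crate_tail",.07),("pin_tray",.016),("oil_bottle",.06),("screwdriver",.01)]:
        for d in look_for(n,q)[:4]:
            print(n,q,round(d["conf"],2),np.round(d["pixel"],1),np.round(ray(c,d["pixel"],z)[:2],3))
    if n=="top": crop(c,100,245,100,330,3.4,"pics/topc.png")
    else: crop(c,120,310,110,330,3.1,"pics/sidec.png")
E
```

```text
top crate 0.85 [301.9 146.9] [0.184 0.3  ]
top crate 0.65 [139.1 193.7] [0.622 0.179]
top crate 0.4 [218.9 301.7] [ 0.396 -0.114]
top leaf 0.67 [234.6 116.4] [0.363 0.405]
top leaf 0.55 [213.9 167.9] [0.419 0.26 ]
top odd_leaf 0.84 [213.4 342.4] [ 0.413 -0.238]
top leaf_hole 0.59 [235.6 122.4] [0.36  0.389]
top leaf_hole 0.58 [216.  167.1] [0.413 0.263]
top leaf_hole 0.5 [219.8 303.4] [ 0.397 -0.127]
top jamb_hole 0.91 [140.4 195.2] [0.61 0.17]
top jamb_hole 0.76 [309.2 146.8] [0.171 0.291]
top bay_stop 0.75 [156.9 260.6] [ 0.576 -0.007]
top crate_nose 0.93 [143.  195.1] [0.619 0.179]
top crate_nose 0.63 [306.2 144.4] [0.168 0.315]
top crate_tail 0.92 [301.9 146.3] [0.18 0.31]
top crate_tail 0.85 [142.4 194.2] [0.621 0.182]
top crate_tail 0.64 [ 91.4 240. ] [0.771 0.049]
top oil_bottle 0.62 [112.9 351.7] [ 0.705 -0.275]
top screwdriver 0.78 [217.9 301.1] [ 0.404 -0.125]
top screwdriver 0.26 [212.6 170. ] [0.426 0.262]
side crate 0.91 [342.5 331.2] [0.171 0.352]
side crate 0.67 [221.  174.8] [0.609 0.199]
side crate 0.28 [285.  235.6] [0.401 0.305]
side leaf 0.64 [355.7 236.6] [0.345 
[... 280 characters left out ...]
 [0.169 0.372]
side jamb_hole 0.54 [281.8 235. ] [0.398 0.315]
side bay_stop 0.94 [187.4 214.9] [0.579 0.037]
side bay_stop 0.53 [277.8 235.8] [0.416 0.271]
side bay_stop 0.34 [147.7 303.8] [ 0.41  -0.202]
side crate_nose 0.74 [342.6 331.1] [0.172 0.337]
side crate_nose 0.69 [222.4 174.3] [0.622 0.184]
side crate_nose 0.51 [236.1 267.1] [0.393 0.133]
side crate_tail 0.94 [224.3 176.7] [0.613 0.187]
side crate_tail 0.91 [345.  332.2] [0.168 0.341]
side pin_tray 0.73 [238.1 273.1] [0.389 0.094]
side oil_bottle 0.61 [108.6 219.5] [ 0.712 -0.28 ]
side screwdriver 0.76 [182.9 295.5] [ 0.4   -0.117]
side screwdriver 0.67 [236.6 271.2] [0.397 0.087]
side screwdriver 0.54 [220.8 174. ] [0.653 0.139]
```

View pics/topc.png

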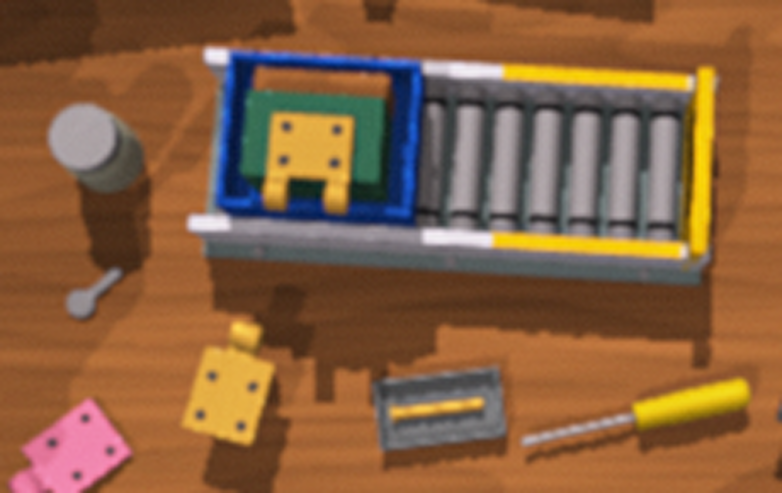

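View pics/sidec.png

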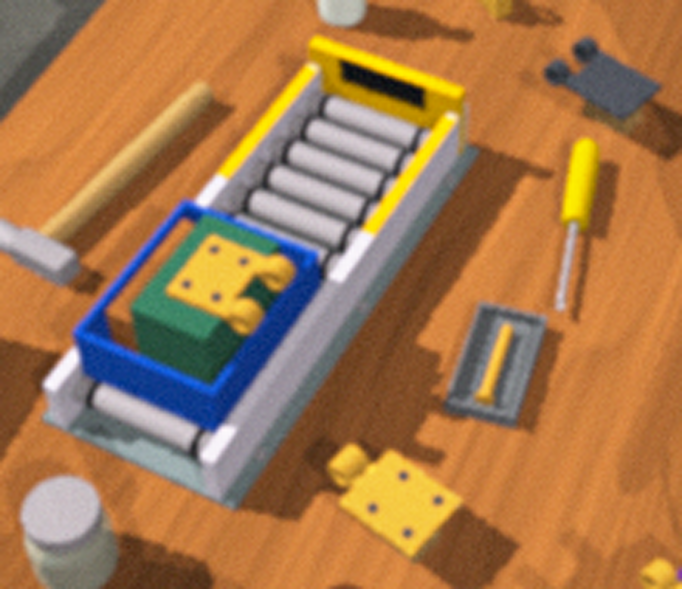

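```bash
cat > fit.py <<'E'
from h import *
from scipy.optimize import least_squares
# obs: list (cam,(col,row),(x,y,z)local) with z world
def fit(obs,x0):
    def f(p):
        c,s=np.cos(p[2]),np.sin(p[2]); out=[]
        for cm,uv,l in obs:
            P=[p[0]+c*l[0]-s*l[1],p[1]+s*l[0]+c*l[1],l[2]]
            out+=list(proj(cm,P)[0]-uv)
        return np.array(out)
    r=least_squares(f,x0,loss="soft_l1"); return r.x,np.round(f(r.x).reshape(-1,2),1)
E
python3 - <<'E'
from fit import *
t=cam("top");s=cam("side")
T=lambda x,y:np.array([100+x/3.4-.5,100+y/3.4-.5]); S=lambda x,y:np.array([110+x/3.1-.5,120+y/3.1-.5])
C=[(65,80),(65,-80),(-65,-80),(-65,80)]
obs=[(t,T(*p),(c[0]/1e3,c[1]/1e3,.1)) for p,c in zip([(226,53),(424,64),(416,219),(216,209)],C)]
obs+=[(s,S(*p),(c[0]/1e3,c[1]/1e3,.1)) for p,c in zip([(78,338),(187,206),(318,255),(212,397)],C)]
x,e=fit(obs,[.62,.18,0]);print("crate",x,e.tolist())
# leaf plate corners, z top .046
L=[(35,30),(35,-30),(-35,-30),(-35,30)]
z=.046
obs=[(t,T(*p),(c[0]/1e3,c[1]/1e3,z)) for p,c in zip([(203,346),(275,361),(249,446),(182,426)],L)]
obs+=[(s,S(*p),(c[0]/1e3,c[1]/1e3,z)) for p,c in zip([(342,499),(388,450),(462,500),(410,553)],L)]
for y0 in (0,):
    x,e=fit(obs,[.42,.26,y0]);print("leaf",x,e.tolist())
# stop top inner edge corners
for z,p in [(.085,(692,68)),(.085,(694,257))]: print(ray(t,T(*p)[::-1],z))
# rails ends
for p in [(204,50),(190,218),(228,236)]: print(ray(t,T(*p)[::-1],.06))
E
```

```text
crate [ 0.62106927  0.18034458 -0.06918637] [[0.4, 0.4], [-0.9, 0.2], [-1.5, 0.1], [-0.6, -0.0], [-1.6, -1.1], [-0.7, -2.1], [0.9, -0.7], [1.3, 0.0]]
leaf [ 0.41359878  0.26292944 -0.28205663] [[1.1, 0.1], [-0.0, 1.2], [0.5, -0.1], [0.0, 0.2], [-1.4, 0.9], [0.3, -0.1], [-0.5, -0.3], [-0.0, 0.4]]
[ 0.67902758 -0.1291527   0.085     ]
[ 0.51900382 -0.12560268  0.085     ]
[0.70964791 0.28502666 0.06      ]
[0.56300734 0.29443244 0.06      ]
[0.54709798 0.26215953 0.06      ]
```

```bash
cat > plan.py <<'E'
from h import *
def rows(wps):
    """wps: (x,y,z,yaw of tool x[world]); relative to current pose, tool pointing down"""
    o=get_obs();R=q2R(o["tool_rot"]);p=o["eef_pos"]
    print("t",round(o["t"],2),"pos",np.round(p,4),"yaw",round(np.arctan2(R[1,0],R[0,0]),4),"F",np.round(o["contact_force"],2),"w",round(o["gripper_width"],3),"tilt",np.round(R[:,2],4),"q",np.round(o["q"],2))
    for x,y,z,a in wps:
        Rt=np.column_stack([[np.cos(a),np.sin(a),0],[np.sin(a),-np.cos(a),0],[0,0,-1]])
        d=R.T@(np.array([x,y,z])-p)/.025; r=Ro.from_matrix(R.T@Rt).as_rotvec()/np.radians(10)
        print([np.round(d,2).tolist(),np.round(r,2).tolist()])
E
python3 -c "
from plan import *
rows([(.30,-.59,.33,-1.1),(.46,-.48,.33,-.9),(.58,-.33,.33,-.6),(.65,-.15,.33,-.4),(.67,.05,.33,-.069),(.64,.25,.33,-.069),(.630,.325,.30,-.069),(.630,.325,.20,-.069),(.630,.325,.153,-.069)])"
```

```text
t 1.45 pos [ 0.1538 -0.6573  0.3039] yaw -1.3411 F [-0.28  1.22  0.22] w 0.998 tilt [ 1.e-04 -0.e+00 -1.e+00] q [ 1.23  0.48  0.02  1.56 -0.01  1.11 -0.08]
[[-1.29, -6.31, -1.04], [-0.0, -0.0, -1.38]]
[[-4.12, -13.54, -1.04], [-0.0, -0.0, -2.53]]
[[-8.86, -19.58, -1.04], [-0.0, -0.0, -4.25]]
[[-15.24, -23.95, -1.04], [-0.0, -0.0, -5.39]]
[[-22.85, -26.55, -1.04], [-0.0, -0.0, -7.29]]
[[-30.91, -27.2, -1.04], [-0.0, -0.0, -7.29]]
[[-33.92, -27.5, 0.16], [-0.0, -0.0, -7.29]]
[[-33.92, -27.5, 4.16], [-0.0, -0.0, -7.29]]
[[-33.92, -27.5, 6.04], [-0.0, -0.0, -7.29]]
```

>>> apply_moves([
  [[-1.3,-6.3,-1.1],[0,0,-1.4],0],
  [[-1.3,-6.3,-1.1],[0,0,-1.4],0],
  [[-1.3,-6.3,-1.1],[0,0,-1.4],0],
  [[-4.1,-13.5,-1.1],[0,0,-2.5],0],
  [[-4.1,-13.5,-1.1],[0,0,-2.5],0],
  [[-4.1,-13.5,-1.1],[0,0,-2.5],0],
  [[-8.9,-19.6,-1.1],[0,0,-4.2],0],
  [[-8.9,-19.6,-1.1],[0,0,-4.2],0],
  [[-8.9,-19.6,-1.1],[0,0,-4.2],0],
  [[-15.2,-24,-1.1],[0,0,-5.4],0],
  [[-15.2,-24,-1.1],[0,0,-5.4],0],
  [[-15.2,-24,-1.1],[0,0,-5.4],0],
  [[-22.9,-26.5,-1.1],[0,0,-7.3],0],
  [[-22.9,-26.5,-1.1],[0,0,-7.3],0],
  [[-22.9,-26.5,-1.1],[0,0,-7.3],0],
  [[-31,-27.2,-1.1],[0,0,-7.3],0],
  [[-31,-27.2,-1.1],[0,0,-7.3],0],
  [[-31,-27.2,-1.1],[0,0,-7.3],0],
  [[-31,-27.2,-1.1],[0,0,-7.3],0],
  [[-33.9,-27.5,0.2],[0,0,-7.3],0],
])

```text
t: 3.95
eef_pos: [0.6335, 0.31, 0.308]
tool_rot: [-0.001, 0.999, -0.035, 0.002]
contact_force: [0.8, 0.2, -0.6]
gripper_width: 0.502
```

```bash
python3 -c "
from plan import *
rows([(.630,.325,.30,-.069),(.630,.325,.153,-.069)])
c=cam('wrist');crop(c,0,384,0,512,1.3,'pics/w1.png')"
```

```text
t 3.95 pos [0.6335 0.31   0.308 ] yaw -0.0692 F [ 0.79  0.2  -0.61] w 0.502 tilt [ 0.0048  0.0014 -1.    ] q [-0.21  0.57 -0.51  1.44  0.29  1.19 -0.83]
[[-0.18, -0.59, 0.32], [-0.01, -0.03, -0.0]]
[[-0.21, -0.58, 6.2], [-0.01, -0.03, -0.0]]
```

View pics/w1.png

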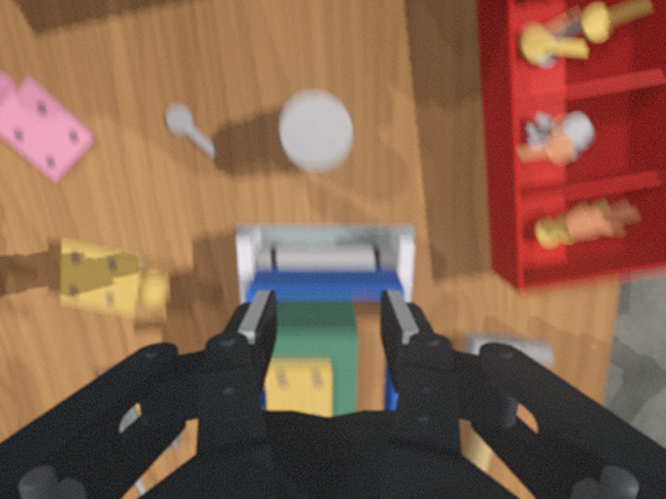

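```bash
python3 -c "
from h import *
c=cam('top');print(ray(c,(139.8,124.5),.075))"
```

```text
[0.63027736 0.37982245 0.075     ]
```

>>> apply_moves([
  [[-0.2,0.4,2.2],[0,0,0],0],
  [[-0.2,0.4,4.4],[0,0,0],0],
  [[-0.2,0.4,6.3],[0,0,0],0],
  [[-0.2,0.4,6.3],[0,0,0],0],
  [[-0.2,0.4,6.3],[0,0,0],0],
])

```text
t: 4.68
eef_pos: [0.6274, 0.2999, 0.1505]
tool_rot: [-0.001, 0.999, -0.034, 0.001]
contact_force: [0.7, 0.1, 1.0]
gripper_width: 0.498
```

```bash
python3 -c "
from plan import *
rows([(.6275,.28,.148,-.069),(.62,.1,.148,-.069),(.612,.05,.148,-.069)])
c=cam('wrist');crop(c,0,384,0,512,1.3,'pics/w2.png')
c=cam('side');crop(c,120,310,110,330,3.1,'pics/s2.png')"
```

```text
t 4.67 pos [0.6274 0.2999 0.1505] yaw -0.0671 F [0.7  0.09 1.01] w 0.498 tilt [ 0.002   0.0015 -1.    ] q [-0.23  0.71 -0.46  1.59  0.37  0.92 -0.88]
[[0.06, 0.79, 0.1], [-0.01, -0.01, 0.01]]
[[0.24, 8.0, 0.09], [-0.01, -0.01, 0.01]]
[[0.05, 10.01, 0.08], [-0.01, -0.01, 0.01]]
```

View pics/s2.png

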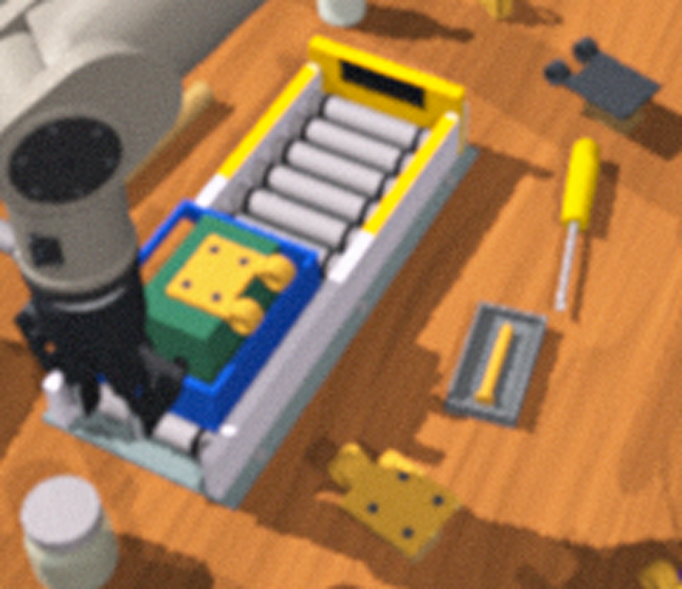

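View pics/w2.png

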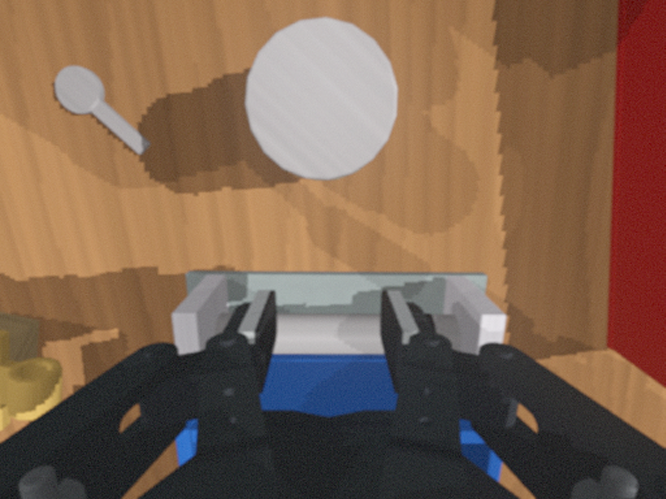

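>>> apply_moves([
  [[0,0.6,0],[0,0,0],0],
  [[0,1.1,0],[0,0,0],0],
  [[0,1.6,0],[0,0,0],0],
  [[0,2.1,0],[0,0,0],0],
  [[0,2.7,0],[0,0,0],0],
  [[0,3.3,0],[0,0,0],0],
  [[0,3.9,0],[0,0,0],0],
  [[0,4.5,0],[0,0,0],0],
  [[0,5.1,0],[0,0,0],0],
  [[0,5.7,0],[0,0,0],0],
  [[0,6.3,0],[0,0,0],0],
  [[0,6.8,0],[0,0,0],0],
  [[0,7.3,0],[0,0,0],0],
  [[0,7.7,0],[0,0,0],0],
  [[0,8.1,0],[0,0,0],0],
  [[0,8.4,0],[0,0,0],0],
  [[0,8.6,0],[0,0,0],0],
  [[0,8.7,0],[0,0,0],0],
])

```text
t: 7.02
eef_pos: [0.6121, 0.0819, 0.1485]
tool_rot: [0.0, 0.999, -0.034, 0.0]
contact_force: [1.0, 0.8, -1.5]
gripper_width: 0.502
```

```bash
python3 -c "
from plan import *
rows([])
c=cam('side');crop(c,120,310,110,330,3.1,'pics/s3.png')
c=cam('top');crop(c,100,245,100,330,3.4,'pics/t3.png')"
```

```text
t 7.03 pos [0.6121 0.0819 0.1485] yaw -0.0671 F [ 0.99  0.78 -1.55] w 0.502 tilt [ 3.e-04 -0.e+00 -1.e+00] q [ 0.11  0.61 -0.47  1.79  0.36  0.82 -0.6 ]
```

View pics/s3.png

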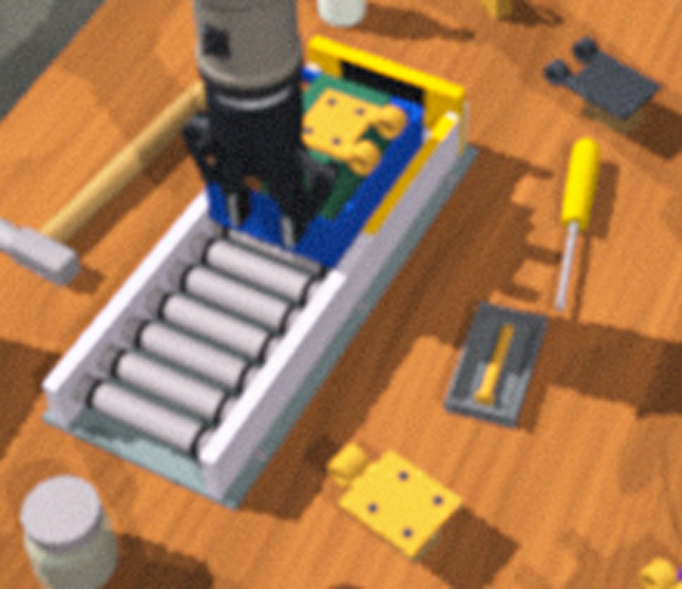

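View pics/t3.png

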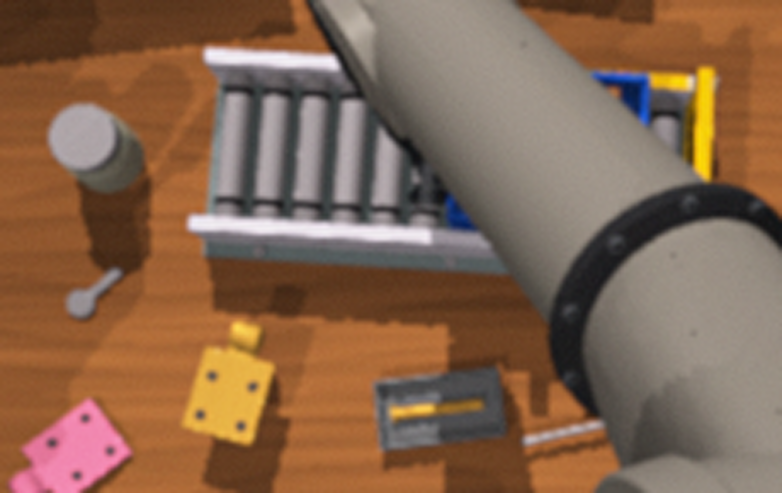

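>>> apply_moves([
  [[0,0.2,0],[0,0,0],0],
  [[0,0.4,0],[0,0,0],0],
  [[0,0.6,0],[0,0,0],0],
  [[0,0.75,0],[0,0,0],0],
  [[0,0.85,0],[0,0,0],0],
  [[0,0.9,0],[0,0,0],0],
  [[0,0.9,0],[0,0,0],0],
])

```text
t: 8.0
eef_pos: [0.6104, 0.0595, 0.1484]
tool_rot: [0.0, 0.999, -0.033, -0.0]
contact_force: [0.3, 0.2, 0.3]
gripper_width: 0.501
```

```bash
python3 -c "
from plan import *
rows([])
c=cam('top');crop(c,100,200,240,330,5,'pics/t4.png')
c=cam('side');crop(c,120,220,170,290,5,'pics/s4.png')"
```

```text
t 8.0 pos [0.6104 0.0595 0.1484] yaw -0.067 F [0.26 0.15 0.27] w 0.501 tilt [-1.e-04 -4.e-04 -1.e+00] q [ 0.15  0.6  -0.47  1.8   0.36  0.82 -0.56]
```

View pics/t4.png

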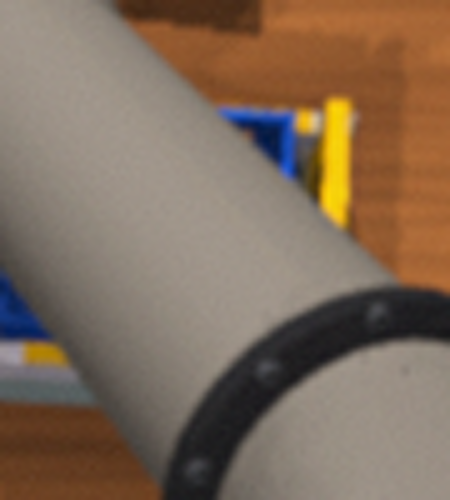

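View pics/s4.png

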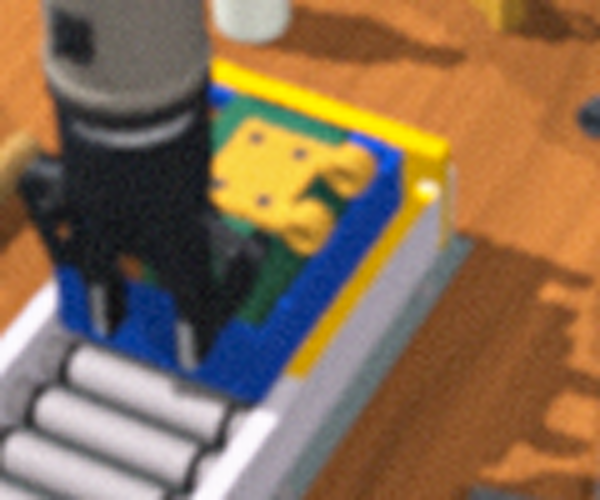

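>>> apply_moves([
  [[0,0.1,0],[0,0,0],0],
  [[0,0.2,0],[0,0,0],0],
  [[0,0.28,0],[0,0,0],0],
  [[0,0.34,0],[0,0,0],0],
  [[0,0.38,0],[0,0,0],0],
])

```text
t: 8.72
eef_pos: [0.6097, 0.0501, 0.1484]
tool_rot: [0.0, 0.999, -0.034, -0.0]
contact_force: [0.5, 0.9, -0.2]
gripper_width: 0.505
```

>>> apply_moves([
  [[0,0.06,0],[0,0,0],0],
  [[0,0.1,0],[0,0,0],0],
])

```text
t: 8.98
eef_pos: [0.6096, 0.0477, 0.1484]
tool_rot: [0.0, 0.999, -0.033, -0.0]
contact_force: [0.1, 2.1, -0.8]
gripper_width: 0.499
```

>>> apply_moves([
  [[0,0.06,0],[0,0,0],0],
  [[0,0.1,0],[0,0,0],0],
])

```text
t: 9.22
eef_pos: [0.6094, 0.0451, 0.1484]
tool_rot: [0.0, 0.999, -0.033, -0.0]
contact_force: [-0.5, 1.0, -1.0]
gripper_width: 0.504
```

>>> apply_moves([
  [[0,0.06,0],[0,0,0],0],
  [[0,0.1,0],[0,0,0],0],
])

```text
t: 9.48
eef_pos: [0.6093, 0.0427, 0.1485]
tool_rot: [0.0, 0.999, -0.034, -0.0]
contact_force: [0.3, 2.1, -0.3]
gripper_width: 0.501
```

>>> apply_moves([
  [[0,0.06,0],[0,0,0],0],
  [[0,0.1,0],[0,0,0],0],
])

```text
t: 9.72
eef_pos: [0.6092, 0.0407, 0.1485]
tool_rot: [-0.0, 0.999, -0.033, 0.0]
contact_force: [-0.9, 3.8, -0.9]
gripper_width: 0.498
```

```bash
python3 -c "
from plan import *
rows([])
c=cam('top');crop(c,100,200,240,330,5,'pics/t5.png')
c=cam('side');crop(c,120,220,170,290,5,'pics/s5.png')"
```

```text
t 9.72 pos [0.6092 0.0407 0.1485] yaw -0.0669 F [-0.87  3.78 -0.94] w 0.498 tilt [ 3.e-04  8.e-04 -1.e+00] q [ 0.18  0.6  -0.47  1.81  0.36  0.82 -0.53]
```

View pics/t5.png

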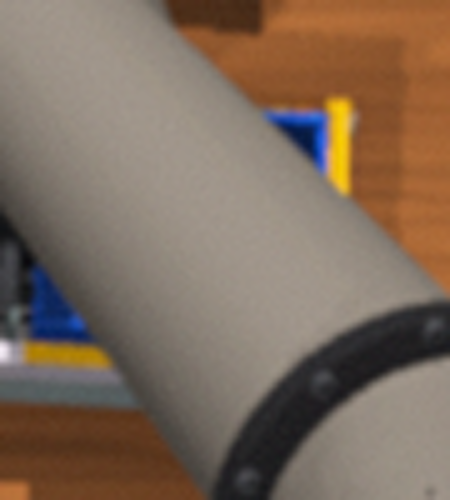

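View pics/s5.png

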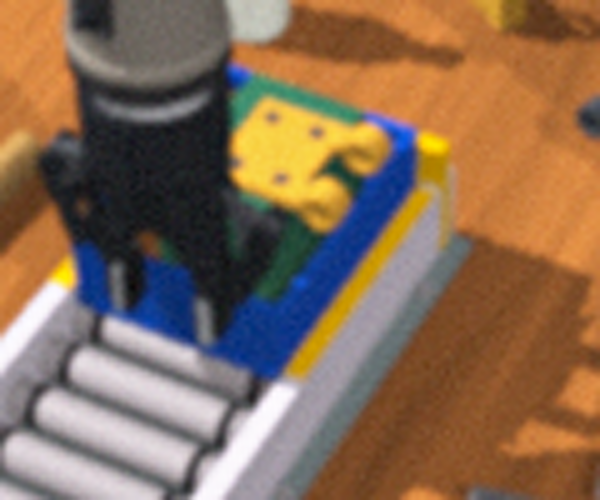

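Looks near contact; press a little more to confirm by force.

>>> apply_moves([
  [[0,0.06,0],[0,0,0],0],
  [[0,0.1,0],[0,0,0],0],
])

```text
t: 10.07
eef_pos: [0.6092, 0.0404, 0.1486]
tool_rot: [-0.002, 0.999, -0.033, 0.001]
contact_force: [0.4, 8.6, -2.2]
gripper_width: 0.498
```

>>> apply_moves([
  [[0,0.06,0],[0,0,0],0],
  [[0,0.1,0],[0,0,0],0],
])

```text
t: 10.32
eef_pos: [0.6092, 0.0402, 0.1488]
tool_rot: [-0.003, 0.999, -0.032, 0.001]
contact_force: [0.4, 13.7, -2.5]
gripper_width: 0.499
```

>>> apply_moves([
  [[0,0,0],[0,0,0],0],
  [[0,0,0],[0,0,0],0],
  [[0,-0.15,0],[0,0,0],0],
  [[0,-0.4,0],[0,0,0],0],
  [[0,-1,0],[0,0,0],0],
  [[0,-1.5,-0.5],[0,0,0],0],
  [[0,-1.5,-2],[0,0,0],0],
  [[0,-1.5,-4],[0,0,0],0],
  [[0,-1.5,-5],[0,0,0],0],
  [[0,-1.5,-5],[0,0,0],0],
])

```text
t: 11.58
eef_pos: [0.6125, 0.074, 0.2768]
tool_rot: [-0.0, 0.999, -0.033, 0.003]
contact_force: [0.2, 0.5, -0.6]
gripper_width: 0.502
```

```bash
python3 -c "
from plan import *
gx,gy=.4213,.2607
rows([(.52,.2,.27,.6),(.44,.25,.26,1.289),(gx,gy,.26,1.289)])
c=cam('side');crop(c,120,220,170,290,5,'pics/s6.png')"
```

```text
t 11.57 pos [0.6125 0.074  0.2768] yaw -0.0663 F [ 0.21  0.5  -0.61] w 0.502 tilt [ 5.6e-03  7.0e-04 -1.0e+00] q [ 0.17  0.46 -0.53  1.7   0.26  1.05 -0.51]
[[-4.03, -4.79, 0.26], [0.0, -0.03, -3.82]]
[[-7.35, -6.57, 0.64], [0.02, -0.03, -7.77]]
[[-8.13, -6.95, 0.64], [0.02, -0.03, -7.77]]
```

View pics/s6.png

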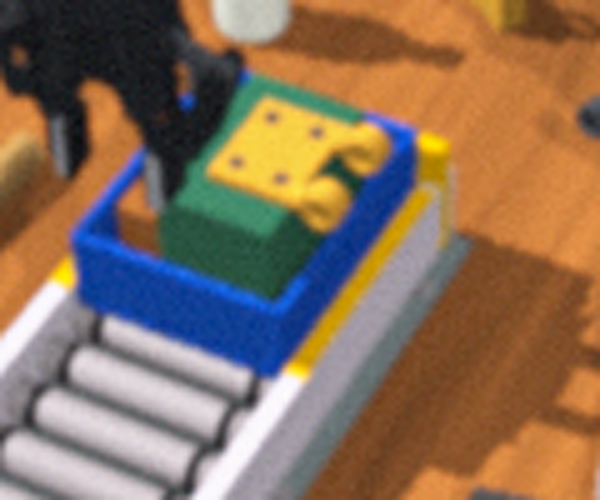

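>>> apply_moves([
  [[-2,-2.4,0.2],[0,0,-1],1],
  [[-4,-4.8,0.3],[0,0,-2],1],
  [[-5,-5.5,0.4],[0,0,-3],1],
  [[-6,-6,0.5],[0,0,-4],1],
  [[-7,-6.5,0.6],[0,0,-5],1],
  [[-8.1,-6.9,0.6],[0,0,-6],1],
  [[-8.1,-6.9,0.6],[0,0,-7],1],
  [[-8.1,-6.9,0.6],[0,0,-7.8],1],
  [[-8.1,-6.9,0.6],[0,0,-7.8],1],
  [[-8.1,-6.9,0.6],[0,0,-7.8],1],
])

```text
t: 12.88
eef_pos: [0.4206, 0.2582, 0.2579]
tool_rot: [-0.0, 0.799, 0.602, -0.001]
contact_force: [-0.7, -0.0, -0.2]
gripper_width: 1.001
```

```bash
python3 -c "
from plan import *
rows([(.4213,.2607,.15,1.289)])
c=cam('wrist')
p=np.array([.4136,.2629]);a=-.282;M=np.array([[np.cos(a),-np.sin(a)],[np.sin(a),np.cos(a)]])
L=[(.035,.03),(.035,-.03),(-.035,-.03),(-.035,.03),(.051,0),(.008,0)]
pts=[proj(c,np.r_[p+M@l,.046])[0] for l in L];print(np.round(pts,1))
crop(c,0,384,0,512,1.5,'pics/w7.png',pts)"
```

```text
t 12.88 pos [0.4206 0.2582 0.2579] yaw 1.2917 F [-0.73 -0.04 -0.24] w 1.001 tilt [-1.1e-03 -4.0e-04 -1.0e+00] q [ 0.1   0.37 -0.93  1.98  0.36  0.96  0.28]
[[0.11, 0.0, 4.32], [-0.01, 0.0, 0.02]]
[[284.5 202.8]
 [226.4 202.6]
 [224.9 134. ]
 [286.9 134.2]
 [255.3 217.2]
 [255.6 177.3]]
```

View pics/w7.png

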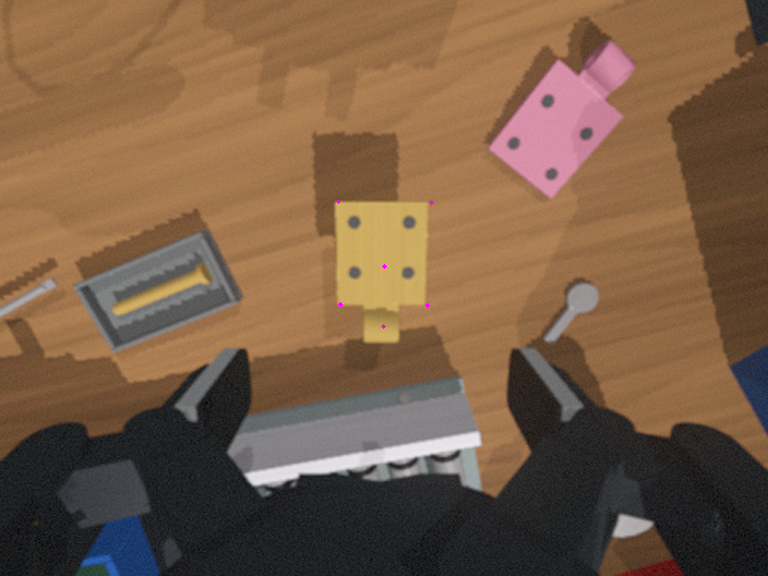

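>>> apply_moves([
  [[0.05,0,2],[0,0,0],1],
  [[0.05,0,4],[0,0,0],1],
  [[0.05,0,5.5],[0,0,0],1],
  [[0.05,0,6.3],[0,0,0],1],
  [[0.05,0,6.7],[0,0,0],1],
  [[0.05,0,6.7],[0,0,0],1],
  [[0.05,0,6.7],[0,0,0],1],
])

```text
t: 13.8
eef_pos: [0.4217, 0.26, 0.0918]
tool_rot: [0.0, 0.798, 0.603, 0.001]
contact_force: [0.7, -0.6, -0.4]
gripper_width: 0.998
```

```bash
python3 -c "
from plan import *
rows([(.4209,.2593,.09,1.289)])
c=cam('wrist');crop(c,0,384,0,512,1.5,'pics/w8.png')"
```

```text
t 13.8 pos [0.4217 0.26   0.0918] yaw 1.2939 F [ 0.74 -0.62 -0.44] w 0.998 tilt [ 1.4e-03  7.0e-04 -1.0e+00] q [-0.1   0.62 -0.72  2.09  0.67  0.67  0.02]
[[-0.03, -0.02, 0.07], [0.01, -0.01, 0.03]]
```

View pics/w8.png

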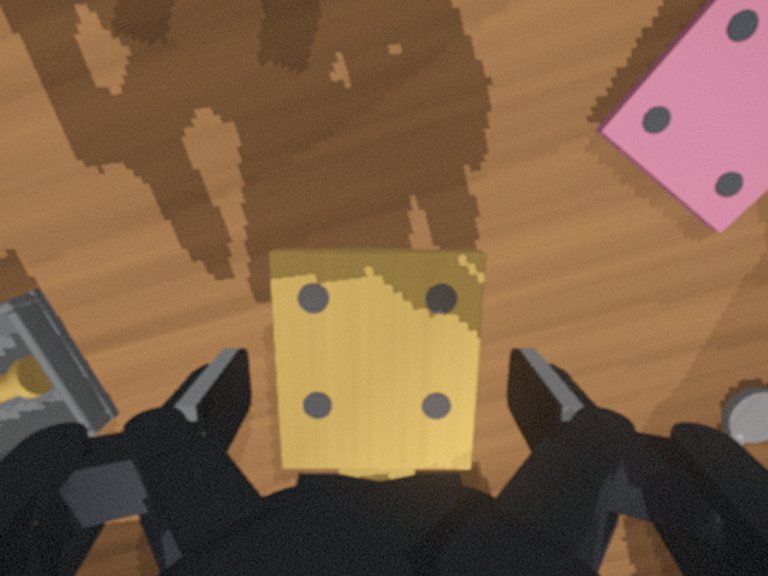

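>>> apply_moves([
  [[0,0,0.05],[0,0,0],0.3],
  [[0,0,0.05],[0,0,0],0],
  [[0,0,0.05],[0,0,0],-0.3],
  [[0,0,0.05],[0,0,0],-1],
  [[0,0,0.05],[0,0,0],-1],
  [[0,0,0.05],[0,0,0],-1],
  [[0,0,0.05],[0,0,0],-1],
], force=50)

```text
t: 14.72
eef_pos: [0.4214, 0.2596, 0.0904]
tool_rot: [0.0, 0.798, 0.603, 0.0]
contact_force: [-1.3, -1.5, 5.4]
gripper_width: 0.688
```

```bash
python3 -c "
from plan import *
rows([])
c=cam('wrist');crop(c,0,384,0,512,1.5,'pics/w9.png')"
```

```text
t 14.72 pos [0.4214 0.2596 0.0904] yaw 1.294 F [-1.27 -1.49  5.37] w 0.688 tilt [ 9.e-04 -3.e-04 -1.e+00] q [-0.1   0.62 -0.72  2.09  0.67  0.67  0.02]
```

View pics/w9.png

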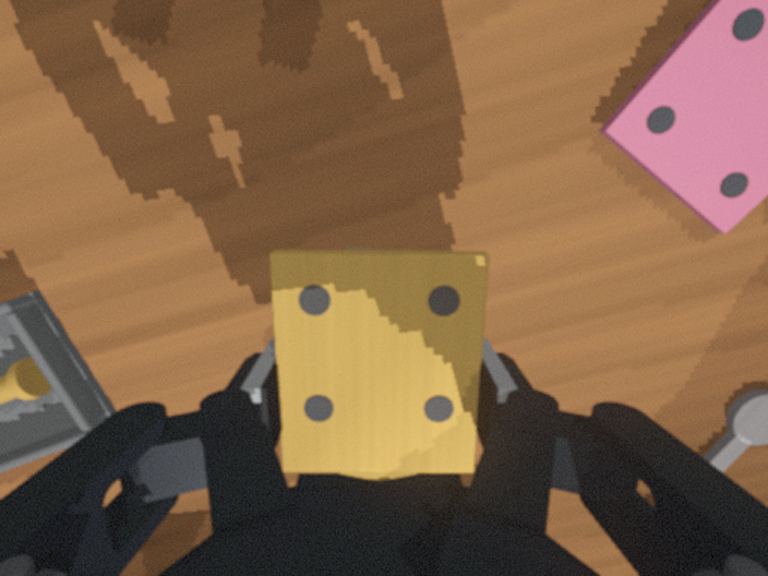

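>>> apply_moves([
  [[0,0,-0.3],[0,0,0],-1],
  [[0,0,-0.8],[0,0,0],-1],
  [[0,0,-1.4],[0,0,0],-1],
  [[0,0,-2.2],[0,0,0],-1],
  [[0,0,-3.2],[0,0,0],-1],
  [[0,0,-4.2],[0,0,0],-1],
  [[0,0,-5.2],[0,0,0],-1],
  [[0,0,-6],[0,0,0],-1],
  [[0,0,-6],[0,0,0],-1],
  [[0,0,-6],[0,0,0],-1],
])

```text
t: 16.02
eef_pos: [0.4209, 0.2591, 0.2391]
tool_rot: [0.0, 0.798, 0.603, -0.0]
contact_force: [-0.7, -0.4, -2.9]
gripper_width: 0.685
```

```bash
python3 -c "
from plan import *
rows([])
c=cam('wrist');crop(c,0,384,0,512,1.5,'pics/w10.png')
c=cam('top');cv2.imwrite('pics/t10.png',c['img'])
c=cam('side');cv2.imwrite('pics/s10.png',c['img']);crop(c,100,290,110,330,3.4,'pics/s10c.png')"
```

```text
t 16.02 pos [0.4209 0.2591 0.2391] yaw 1.2942 F [-0.74 -0.45 -2.95] w 0.685 tilt [-7.e-04 -8.e-04 -1.e+00] q [ 0.08  0.4  -0.92  2.    0.4   0.93  0.25]
```

View pics/w10.png

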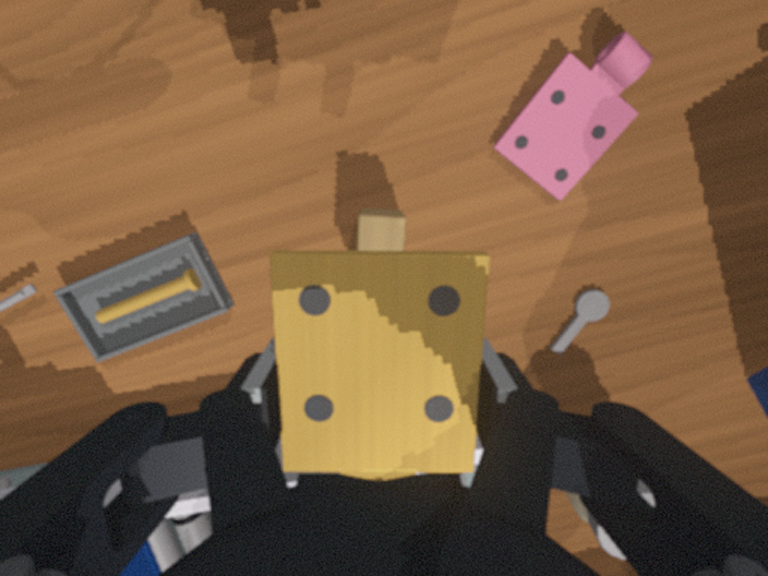

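View pics/s10c.png

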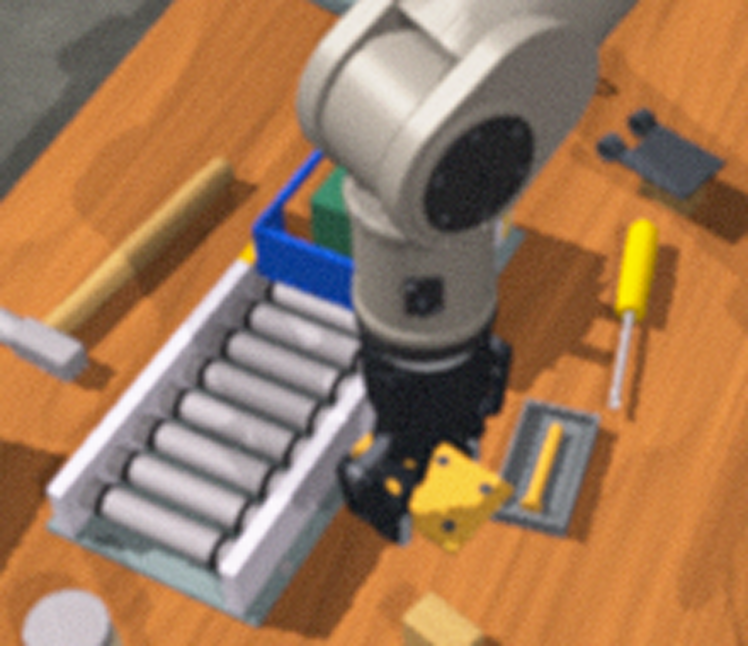

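View pics/t10.png

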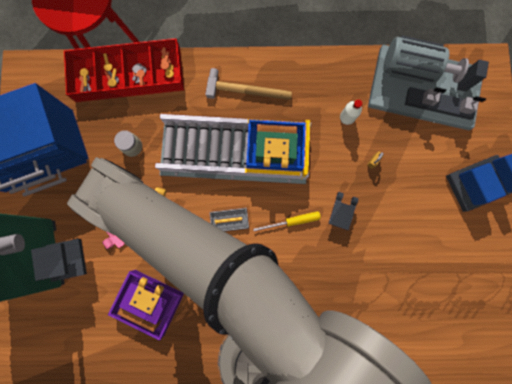

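```bash
python3 - <<'E'
from plan import *
from scipy.optimize import least_squares
o=get_obs();print(o['t'])
r=read_camera('wrist');H=np.array(r['hand_eye']);K=r['mtx']
uv=np.array([(283,474),(476,474),(488,253),(271,252)])/1.5-.5
# leaf local x -> tool +y ; leaf y -> tool +x ? tool x=(cos1.294,..) ; leaf y axis at -.282+1.571=1.289 => leaf y = tool x, z up=-tool z
P=np.array([(35,-30),(35,30),(-35,30),(-35,-30)])/1e3
def f(p,z=.0444):
    if len(p)>3: z=p[3]
    c,s=np.cos(p[2]),np.sin(p[2]); lx=P[:,0];ly=P[:,1]
    X=np.c_[p[0]+c*ly-s*lx, p[1]+s*ly+c*lx, np.full(4,z)]
    q=(X-H[:3,3])@H[:3,:3]*[1,-1,-1]; u=q@np.array(K).T
    return (u[:,:2]/u[:,2:]-uv).ravel()
for x0 in ([0,-.008,0],[0,-.008,0,.044]):
    s=least_squares(f,x0);print(np.round(s.x,4),np.round(f(s.x).reshape(-1,2),1).tolist())
c=cam('top');crop(c,110,190,235,320,8,'pics/t11.png');np.save('pics/t.npy',c['img'])
c=cam('side');crop(c,120,220,170,290,5,'pics/s11.png')
E
```

```text
16.175
[-0.0005 -0.0086  0.0005] [[0.4, -0.9], [-0.6, -0.8], [1.8, 0.5], [-1.6, 1.0]]
[-0.0005 -0.0086  0.0005  0.0443] [[0.4, -0.9], [-0.6, -0.8], [1.9, 0.5], [-1.7, 1.0]]
```

View pics/t11.png

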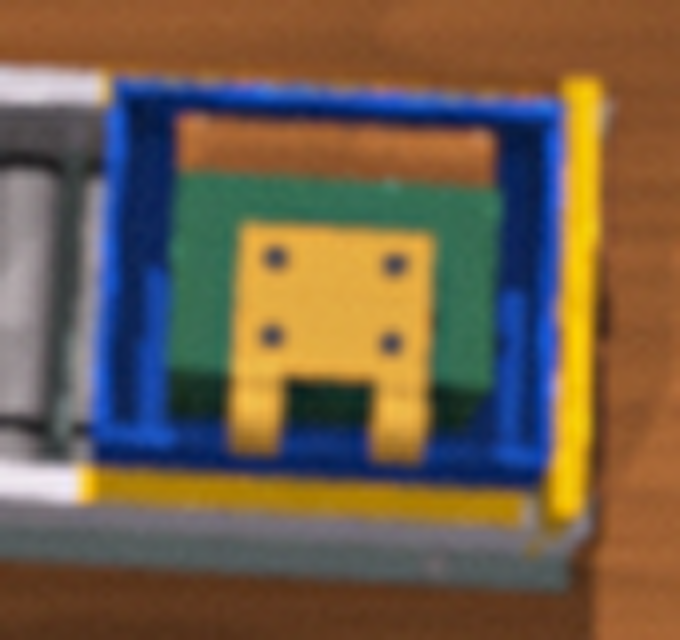

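```bash
python3 - <<'E'
from fit import *
from plan import rows
t=cam("top")
T=lambda x,y:np.array([235+x/8-.5,110+y/8-.5])
C=[(65,80),(65,-80),(-65,-80),(-65,80)]
obs=[(t,T(*p),(c[0]/1e3,c[1]/1e3,.1)) for p,c in zip([(109,82),(562,104),(546,484),(92,442)],C)]
# leaf top: rear edge and knuckle outer tips; knuckle tip x=-73 at z .13, y +-32,+-16
obs+=[(t,T(*p),(l[0]/1e3,l[1]/1e3,.13)) for p,l in [((228,455),(-73,32)),((282,457),(-73,16)),((369,462),(-73,-16)),((428,464),(-73,-32))]]
x,e=fit(obs,[.605,-.045,-.07]);print("crate",x,e.tolist())
a=x[2];j=[x[0]-.061*np.cos(a),x[1]-.061*np.sin(a)];print("jamb",j)
yw=a+np.pi/2
rows([(.45,.15,.33,1.4),(j[0]-.03,j[1]+.03,.33,yw),(j[0]+.075,j[1],.33,yw)])
E
```

```text
crate [ 0.60636945 -0.04868069 -0.06960419] [[0.0, -0.4], [0.6, -0.1], [0.8, -1.9], [-0.5, 0.2], [0.1, 0.2], [-0.6, 0.3], [0.5, 0.3], [-0.9, 0.4]]
jamb [np.float64(0.5455171552721143), np.float64(-0.04443826711675213)]
t 16.38 pos [0.421  0.2596 0.2393] yaw 1.2947 F [ 0.11 -0.12 -3.55] w 0.685 tilt [-8.e-04 -2.e-04 -1.e+00] q [ 0.08  0.4  -0.92  2.    0.4   0.93  0.25]
[[-3.9, 2.31, -3.63], [-0.0, 0.0, -0.6]]
[[-9.52, 6.62, -3.63], [-0.0, 0.0, -1.18]]
[[-9.53, 10.99, -3.63], [-0.0, 0.0, -1.18]]
```

>>> apply_moves([
  [[-1,0.5,-1],[0,0,0],-1],
  [[-2,1.2,-2],[0,0,-0.3],-1],
  [[-4,2.4,-3.6],[0,0,-0.6],-1],
  [[-5.5,3.5,-3.6],[0,0,-0.8],-1],
  [[-7,5,-3.6],[0,0,-1],-1],
  [[-8.5,6.5,-3.6],[0,0,-1.2],-1],
  [[-9.5,8,-3.6],[0,0,-1.2],-1],
  [[-9.5,9.5,-3.6],[0,0,-1.2],-1],
  [[-9.5,11,-3.6],[0,0,-1.2],-1],
  [[-9.5,11,-3.6],[0,0,-1.2],-1],
  [[-9.5,11,-3.6],[0,0,-1.2],-1],
  [[-9.5,11,-3.6],[0,0,-1.2],-1],
])

```text
t: 17.88
eef_pos: [0.6201, -0.0434, 0.3297]
tool_rot: [-0.0, 0.73, 0.683, -0.0]
contact_force: [-0.3, -0.2, -2.6]
gripper_width: 0.687
```

```bash
python3 - <<'E'
from plan import *
rows([])
c=cam('wrist')
x=np.array([.60637,-.04868]);a=-.0696
M=np.array([[np.cos(a),-np.sin(a)],[np.sin(a),np.cos(a)]])
L=[(-73,32,.13),(-73,16,.13),(-73,-16,.13),(-73,-32,.13),(65,80,.1),(-65,-80,.1),(-65,80,.1)]
pts=[proj(c,np.r_[x+M@(np.array(l[:2])/1e3),l[2]])[0] for l in L];print(np.round(pts,1))
np.save('pics/pts.npy',pts)
crop(c,0,384,0,512,1.5,'pics/w12.png',pts)
E
```

```text
t 17.88 pos [ 0.6201 -0.0434  0.3297] yaw 1.5049 F [-0.31 -0.19 -2.58] w 0.687 tilt [-5.e-04 -4.e-04 -1.e+00] q [ 0.58  0.5  -0.85  1.62  0.39  1.21  1.15]
[[282.6  86. ]
 [264.5  85.9]
 [228.5  85.8]
 [210.4  85.7]
 [318.8 219. ]
 [166.7  96.2]
 [327.5  96.9]]
```

View pics/w12.png

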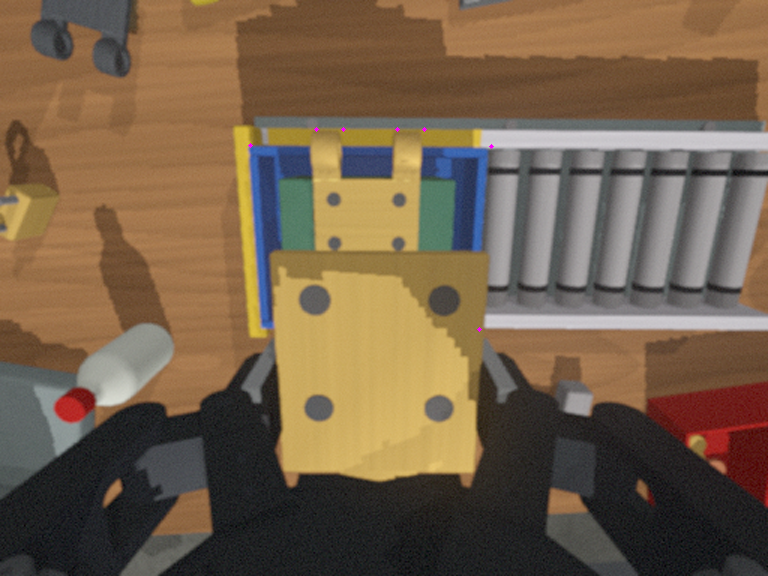

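```bash
python3 - <<'E'
from plan import *
u=np.array([.9976,-.0695]);T=np.array([.5037,-.0425]);p=T-.045*u
rows([(*p,.33,1.5012),(*p,.1774,1.5012)])
E
```

```text
t 17.93 pos [ 0.6202 -0.0435  0.3299] yaw 1.5047 F [ 0.21 -0.35 -3.34] w 0.688 tilt [-1.e-04 -5.e-04 -1.e+00] q [ 0.58  0.5  -0.85  1.62  0.39  1.21  1.15]
[[-0.26, -6.45, -0.0], [-0.0, 0.0, 0.02]]
[[-0.26, -6.45, 6.1], [-0.0, 0.0, 0.02]]
```

>>> apply_moves([
  [[-0.1,-1.5,0],[0,0,0],-1],
  [[-0.2,-3.5,0],[0,0,0],-1],
  [[-0.26,-5.5,0],[0,0,0],-1],
  [[-0.26,-6.45,0.5],[0,0,0],-1],
  [[-0.26,-6.45,2],[0,0,0],-1],
  [[-0.26,-6.45,4],[0,0,0],-1],
  [[-0.26,-6.45,5.5],[0,0,0],-1],
  [[-0.26,-6.45,6.1],[0,0,0],-1],
  [[-0.26,-6.45,6.1],[0,0,0],-1],
  [[-0.26,-6.45,6.1],[0,0,0],-1],
])

```text
t: 19.18
eef_pos: [0.4606, -0.0395, 0.1787]
tool_rot: [0.001, 0.73, 0.683, 0.001]
contact_force: [1.1, 0.2, -2.6]
gripper_width: 0.686
```

```bash
python3 - <<'E'
from plan import *
u=np.array([.9976,-.0695]);T=np.array([.5037,-.0425]);p=T-.045*u
rows([(*p,.1774,1.5012),(*T,.1774,1.5012)])
c=cam('side');crop(c,110,210,180,300,6,'pics/s13.png')
c=cam('top');crop(c,110,230,220,340,5,'pics/t13.png')
E
```

```text
t 19.18 pos [ 0.4606 -0.0395  0.1787] yaw 1.504 F [ 1.09  0.18 -2.6 ] w 0.686 tilt [ 2.7e-03 -4.0e-04 -1.0e+00] q [ 0.65  0.43 -0.84  2.12  0.46  0.78  1.03]
[[-0.0, -0.07, 0.05], [0.02, 0.0, 0.02]]
[[-0.01, 1.73, 0.06], [0.02, 0.0, 0.02]]
```

View pics/s13.png

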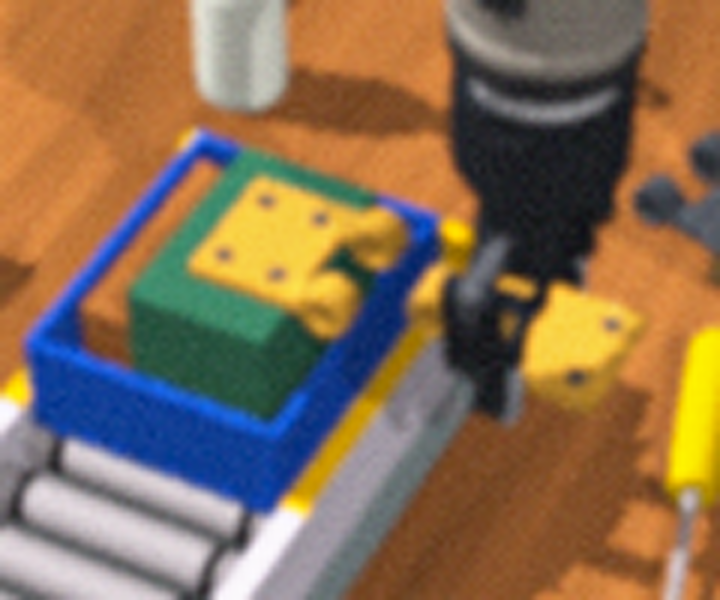

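View pics/t13.png

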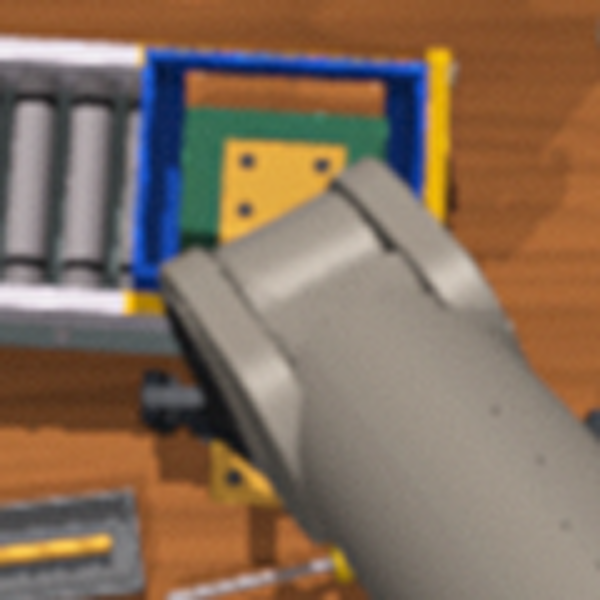

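```bash
cat > ov.py <<'E'
from plan import *
def over(fn,box,k,name='side',jy=0.):
    o=get_obs();R=q2R(o['tool_rot']);c=cam(name)
    lf=lambda x,y,z:R@np.array([y,x-.0086,.0504-z])+o['eef_pos']   # leaf frame -> world
    x=np.array([.60637,-.04868]);a=-.0696;M=np.array([[np.cos(a),-np.sin(a)],[np.sin(a),np.cos(a)]])
    cr=lambda X,Y,Z:np.r_[x+M@np.array([X,Y]),Z+.045]
    P=[lf(sx*.035,sy*.03,.006) for sx in(-1,1) for sy in (-1,1)]
    th=np.linspace(0,2*np.pi,17)[:-1]
    P+=[lf(.051+.012*np.cos(t),.012,.003+.012*np.sin(t)) for t in th]
    P+=[cr(-.061+.012*np.cos(t),y,.085+.012*np.sin(t)) for t in th for y in (.032,-.016)]
    P+=[cr(-.065,.08,.055),cr(-.065,-.08,.055),cr(.065,.08,.055)]
    h=lf(.051,0,.003);j=cr(-.061,0,.085);d=h-j
    print('hole rel jamb (crate axes) mm',np.round(1e3*np.r_[M.T@d[:2],d[2]],1))
    crop(c,*box,k,fn,[proj(c,p)[0] for p in P])
E
python3 -c "
from ov import *
over('pics/s14.png',(110,210,180,300),6)"
```

```text
hole rel jamb (crate axes) mm [-42.6  -1.1   1.3]
```

View pics/s14.png

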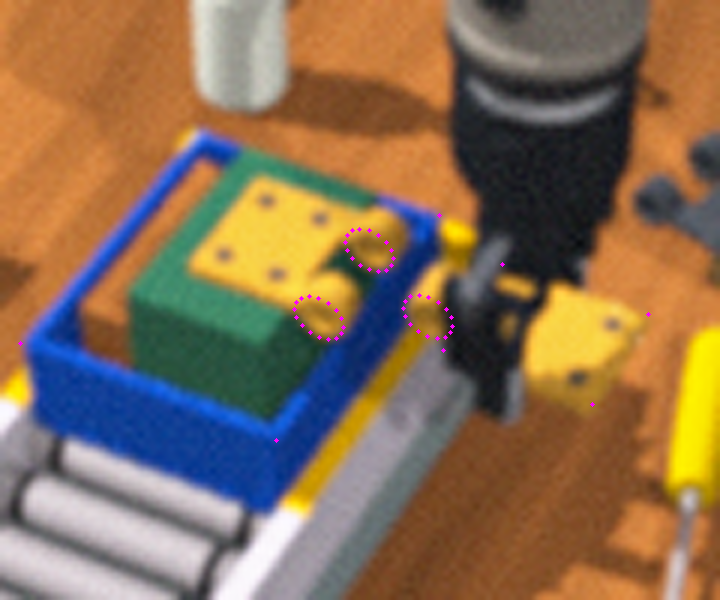

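```bash
python3 -c "
from ov import *
over('pics/s15.png',(130,200,180,280),10)
c=cam('side');crop(c,130,200,180,280,8,'pics/s16.png')"
```

```text
hole rel jamb (crate axes) mm [-42.8  -1.1   1.1]
```

View pics/s16.png

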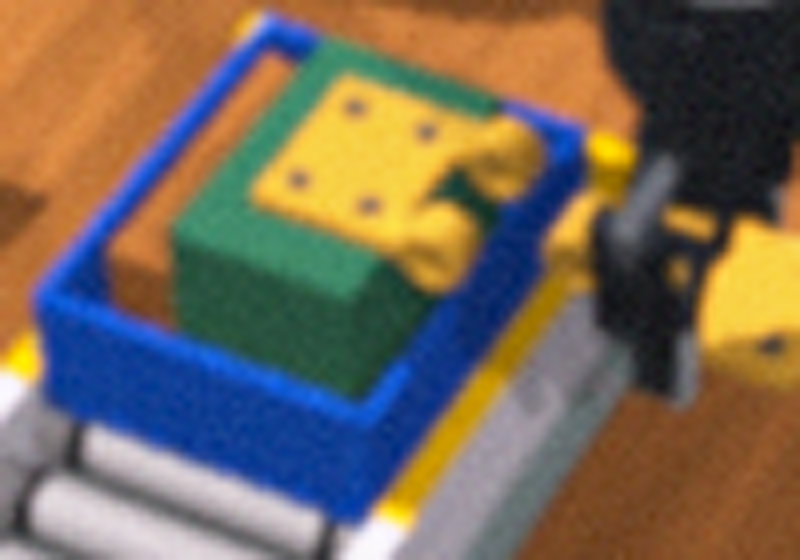

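```bash
python3 -c "
import cv2
a=cv2.imread('pics/s15.png');print(a.shape);cv2.imwrite('pics/s15b.png',cv2.resize(a,(800,560)))"
```

```text
(700, 1000, 3)
```

View pics/s15b.png

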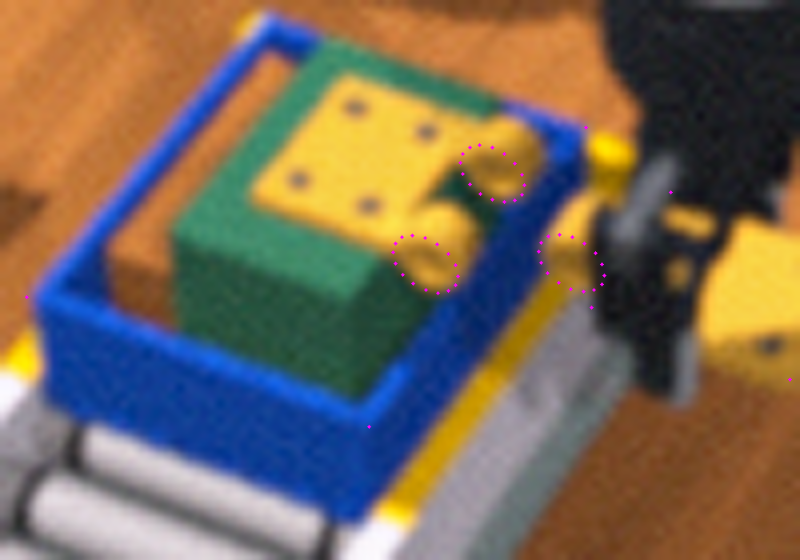

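>>> apply_moves([
  [[0,0.2,0.05],[0,0,0],-1],
  [[0,0.5,0.05],[0,0,0],-1],
  [[0,0.8,0.05],[0,0,0],-1],
  [[0,1,0.05],[0,0,0],-1],
  [[0,1.1,0.05],[0,0,0],-1],
  [[0,1.1,0.05],[0,0,0],-1],
])

```text
t: 20.18
eef_pos: [0.4871, -0.0414, 0.1759]
tool_rot: [-0.0, 0.73, 0.683, -0.0]
contact_force: [-0.1, -0.3, -3.7]
gripper_width: 0.691
```

```bash
python3 -c "
from ov import *
rows([])
over('pics/s17.png',(130,200,180,280),8)
c=cam('side');crop(c,130,200,180,280,8,'pics/s18.png')
c=cam('top');crop(c,110,230,220,340,5,'pics/t18.png')"
```

```text
t 20.18 pos [ 0.4871 -0.0414  0.1759] yaw 1.5039 F [-0.1  -0.26 -3.75] w 0.691 tilt [-2.e-04  1.e-04 -1.e+00] q [ 0.63  0.47 -0.82  2.06  0.48  0.8   1.02]
hole rel jamb (crate axes) mm [-16.1  -0.9  -1.5]
```

View pics/s18.png

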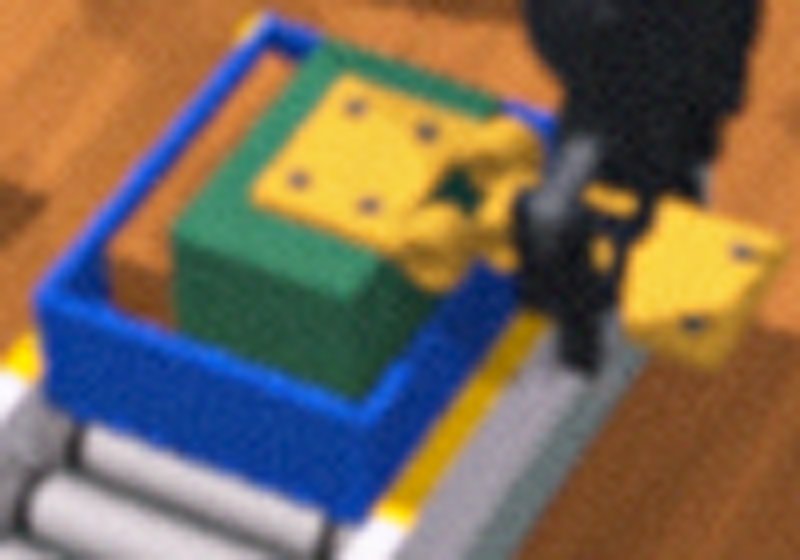

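View pics/s17.png

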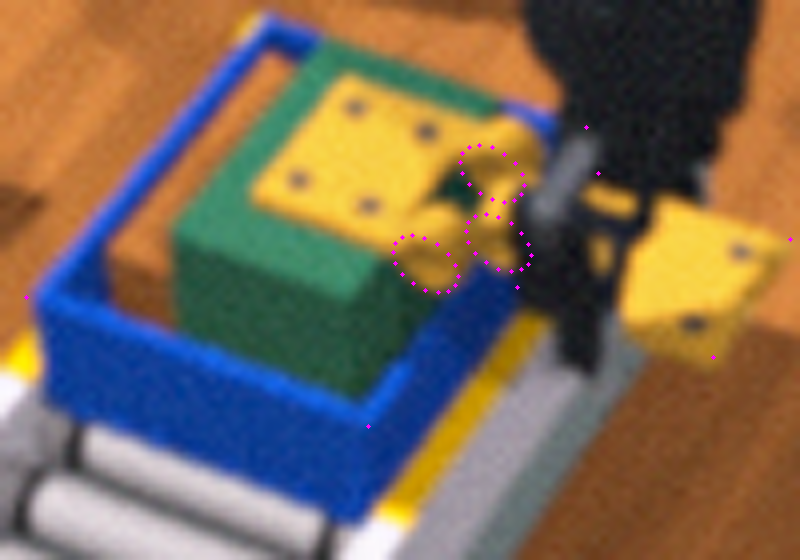

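>>> apply_moves([
  [[0,0.15,-0.04],[0,0,0],-1],
  [[0,0.3,-0.04],[0,0,0],-1],
  [[0,0.45,-0.04],[0,0,0],-1],
  [[0,0.5,-0.04],[0,0,0],-1],
  [[0,0.5,-0.04],[0,0,0],-1],
])

```text
t: 20.95
eef_pos: [0.4996, -0.0423, 0.1769]
tool_rot: [-0.0, 0.73, 0.683, -0.0]
contact_force: [0.6, 0.2, -3.5]
gripper_width: 0.69
```

```bash
python3 -c "
from ov import *
rows([])
over('pics/s19.png',(130,200,180,280),8)
c=cam('side');crop(c,130,190,210,290,10,'pics/s20.png')"
```

```text
t 20.95 pos [ 0.4996 -0.0423  0.1769] yaw 1.5038 F [ 0.58  0.21 -3.5 ] w 0.69 tilt [-1.e-04  1.e-04 -1.e+00] q [ 0.62  0.49 -0.81  2.04  0.49  0.82  1.02]
hole rel jamb (crate axes) mm [-3.6 -0.9 -0.5]
```

View pics/s20.png

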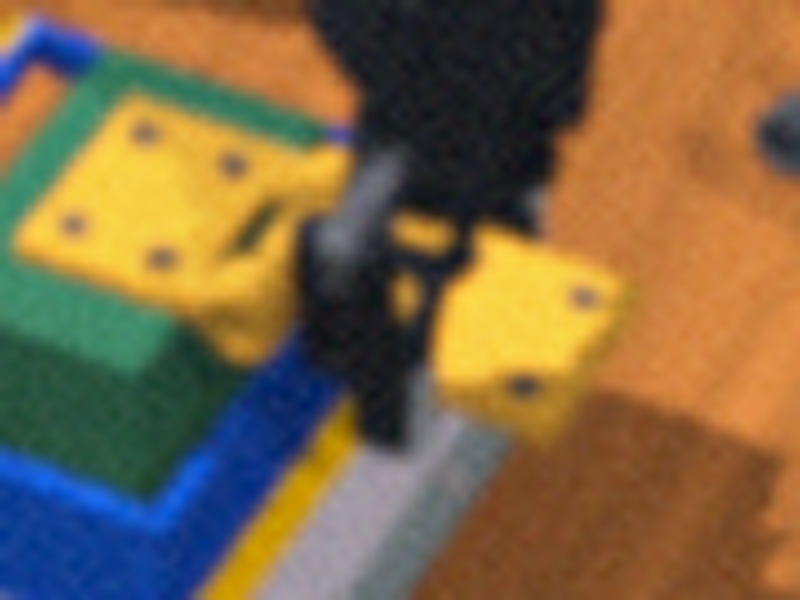

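>>> apply_moves([
  [[0,0.07,-0.02],[0,0,0.02],-1],
  [[0,0.15,-0.02],[0,0,0.02],-1],
  [[0,0.15,-0.02],[0,0,0.02],-1],
  [[0,0.15,-0.02],[0,0,0.02],-1],
])

```text
t: 21.55
eef_pos: [0.5032, -0.0425, 0.1774]
tool_rot: [-0.0, 0.732, 0.682, -0.0]
contact_force: [-0.3, 0.3, -3.5]
gripper_width: 0.69
```

```bash
python3 -c "
from ov import *
rows([])
over('pics/s21.png',(130,200,180,280),8)
c=cam('side');crop(c,130,190,210,290,10,'pics/s22.png')
c=cam('top');crop(c,110,230,220,340,5,'pics/t22.png')
c=cam('wrist');crop(c,0,384,0,512,1.5,'pics/w22.png')"
```

```text
t 21.55 pos [ 0.5032 -0.0425  0.1774] yaw 1.5005 F [-0.34  0.27 -3.54] w 0.69 tilt [-1.e-04  0.e+00 -1.e+00] q [ 0.61  0.49 -0.81  2.03  0.49  0.82  1.02]
hole rel jamb (crate axes) mm [ 0.1 -1.1  0. ]
```

View pics/s22.png

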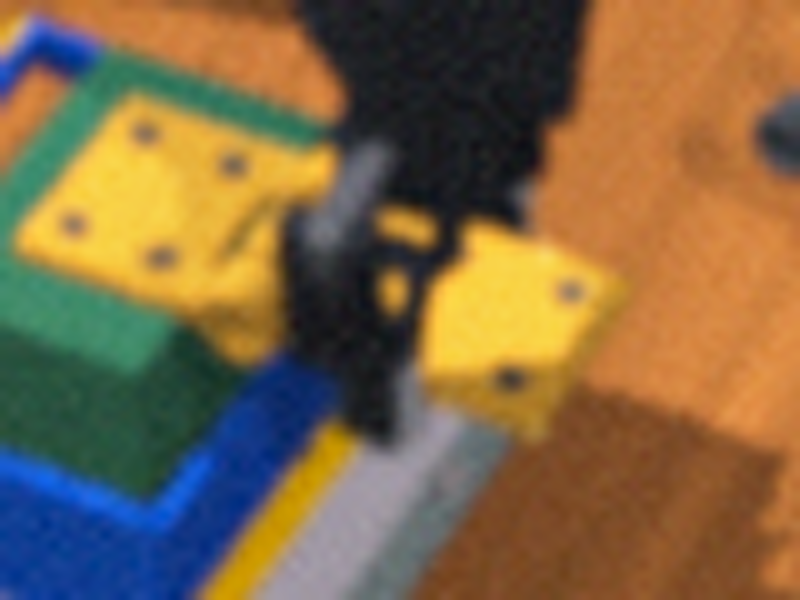

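View pics/w22.png

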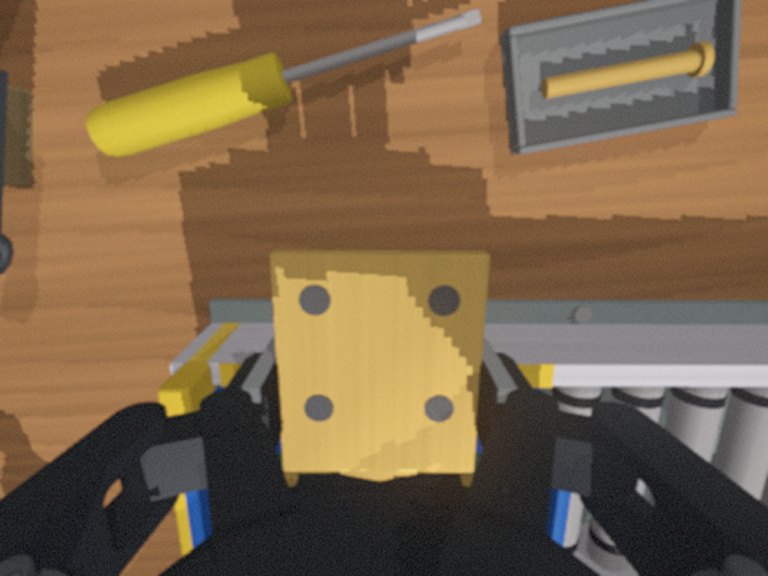

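View pics/t22.png

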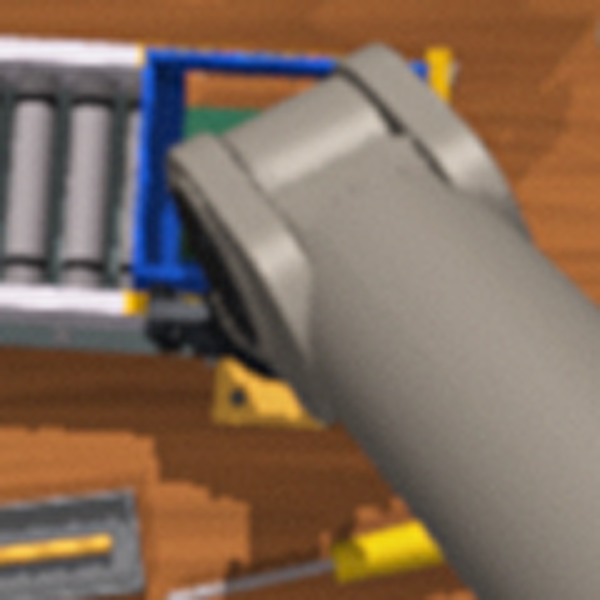

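View pics/s21.png

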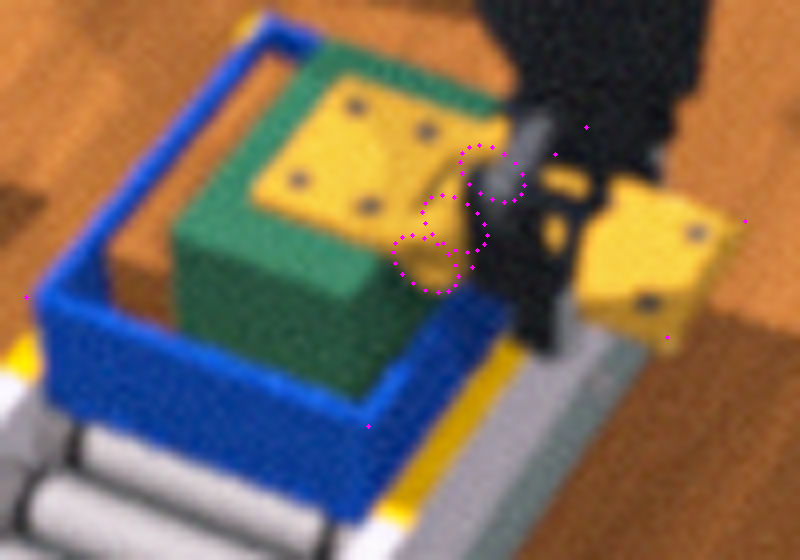

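```bash
python3 -c "
from ov import *
rows([]);print(hand_in())"
```

```text
t 21.75 pos [ 0.5032 -0.0426  0.1774] yaw 1.5004 F [-0.34 -0.02 -2.85] w 0.69 tilt [ 0. -0. -1.] q [ 0.61  0.49 -0.81  2.03  0.49  0.82  1.02]
the job is handed in; nothing more can be done
None
```

I pushed the crate home, picked up the brass single-knuckle leaf and handed the job in at about 21.8 s. At hand-in the gripper was holding the knuckle in the air in the jamb's gap. No verdict was reported.

**Crate:** it was pressed against the yellow stop until the contact force rose to about 14 N. It looked unmoved in every later picture, including the last side and top views.

**Hinge alignment:** my model, built from the camera views and the arm's measured position, puts the loose hole 0.1 mm off the jamb's axis in depth and 0.0 mm in height. It is 1.1 mm off the middle of the gap. I offset it that way on purpose, because the wrist camera placed the jamb about 2 mm further to -y than the top camera. The hole axes agree within about 0.001 rad.

**Contact:** the sideways force was about 0.3 N. The vertical force matched what the freely hanging leaf showed, so it does not appear to lean on anything. A sliver of gap still shows between the loose knuckle and the jamb's edge.

**Checks that disagreed or were limited:** the cameras differed from each other by about 1–2 mm. The final height rests on the arm's position readings and the stated rest height, because I could not see straight through the hole.

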